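# Feed the bushings into the test slot and start the tester

## Robot

A 7-joint arm with a two-finger parallel gripper is mounted at the origin on the work surface. World frame = base frame: x ahead of the robot, y to its left, z up, the work surface at z = 0. Lengths are in m, angles in rad, forces in N, time in s.
With the tool pointing down it reaches from about 0.4 to 0.875 m from the base axis. Payload 19.3 kg.
Tool frame: the origin (TCP) lies at the very end of the fingers, on their centre line; the grasp point (between the pads) lies 19 mm behind it; z points along the fingers, y is the direction in which the jaws open and shut (so a half turn about z gives the same grasp; the last joint's range is limited). The gripper opens to 85 mm and grips with 20 to 120 N. Pads are 22 mm wide; open, the fingers measure 114 mm over their backs; the gripper's body (76 mm by 85 mm) begins 54 mm behind the grasp point. The pads swing forward as they close: fully open they stand 13 mm farther back than shut.
Start: joints at [1.224, 0.521, -0.036, 1.599, 0.021, 1.021, -0.113], TCP at [0.171, -0.601, 0.231] pointing down, gripper open.
Joint ranges: [-2.91, 2.91], [-0.3, 2.13], [-1.5, 1.42], [0.17, 2.43], [-1.26, 4.41], [0.16, 1.93], [-2.52, 2.52]. Speed limits (rad/s): [1.89, 1.89, 2.39, 2.39, 3.01, 3.01, 3.01].

## Interface

Orientations are given as [roll, pitch, yaw] about the fixed x, y, z axes, in that order (R = Rz(yaw) Ry(pitch) Rx(roll)).
In Python, from workcell import bot gives the robot as it stands. The module is installed in compiled form; this text tells all that it offers.
- The arm moves only by the shell command python3 -m inch 'ROWS' [FORCE]. ROWS is JSON, a list of rows, each an object of numbers: "dx", "dy", "dz": the shift along the tool's x, y, z in mm; "rx", "ry", "rz": the turn, a rotation vector about the tool's x, y, z in rad; "hand": the closure, from -1 (fully open) to 1 (shut), so that 0 is half open. In form: [{"dx": .., "dy": .., "dz": .., "rx": .., "ry": .., "rz": .., "hand": ..}, ...]. A call has 1 to 10 rows; each row shifts and turns the commanded pose from where the row before left it, along the tool's axes as they then stand; what a row does not reach is not made up. A row lasts 1/10 s, in which the tool goes at most 50 mm and 8.59 degrees, less where a joint would pass 70% of its speed; a pose out of reach is approached as far as the arm can. A call with a gripper value outside its range is refused whole. The fingers move at their own pace and stop on an object; FORCE is the grip in N (left out, the last holds). Time passes only in rows, so rows that do not move let the fingers close. It gives the time, the measured TCP pose, the force and the opening at its end, in the units of the state.
- bot.observe(): the state, without advancing time (a new reading comes with each control period).
- bot.grab_frame(name): name is "scene" or "side" or "wrist"; returns (picture, depth): 400x640x3 uint8, red, green, blue; 400x640 float32, m along the optical axis (not along the pixel's ray), 0 where there is no reading.
- bot.get_calibration(name): a dict with "vertical_fov" (degrees; the focal length in pixels is half the picture's height over the tangent of half this angle, whatever the lens; pixels are square), "cx", "cy" (the principal point, pixels), "origin" and "orientation" of the camera in the world. Camera axes: x right, y down, z forward; pixel columns grow to the right and rows downward; lengths in m; the calibration is good to about 2 mm. A picture is of the moment at which its call begins: read the wrist's pose just before it. get_calibration takes no time and is no camera call; for the wrist camera it gives the pose at the moment of the call.
- bot.job_done(): hands the job in, once; it reports no verdict.
Trained networks look in the newest picture that a camera, given by its name, has taken for a name from the list of things; names that differ only in an ending like _2 or _b are one class to them, and where a whole thing is asked for, a point or a joint stands for the part that bears it (a point fixed in the world has none). Each returns a list of dicts, best first, with "score" (0 to 1); they miss things now and then, are a little off and sometimes report something else, mostly with a low value. They report only what shows in the picture. A call takes as long as a camera call. They do not tell look-alikes from the thing itself.
- bot.trace(camera, target): "region" (400x640 bool, what is visible of it) and "box" ([left, top, right, bottom] in pixels, round what is visible of it).
- bot.tip_of(camera, target): "centre" ([row, column] in pixels: a listed point, or the origin of a listed thing).
The state is a dict: "clock": time; "qpos": joint angles; "qd": joint speeds; "joint_efforts": joint torques, N m; "position": TCP position; "tool_rot": TCP orientation; "force": force on the tool from outside, world axes, zero at the start; "moment": the same for the moment, N m; "grip_width": finger opening in m.
Only numpy, scipy, OpenCV 4.12 (cv2) and the standard library are available. Lean on these libraries where they do the work, as an engineer would, in place of code of your own. Each camera call takes 0.05 s, during which the arm holds its last target.

## Task

With the fingertips, push the three bronze bushings one at a time out of the sorting tray, through its narrow gate, until all three stand completely inside the blue-railed slot; slide them upright on the deck, never lifting them. Then press the red button of the pressure tester fully down and let it come back up; do not press it before all three are in. Leave the steel socket and the yellow cap in the tray and the other things on the bench where they stand.

Things in the scene. Friction and masses are not known exactly. Their poses are not given: they have to be found in the camera images.
- gate (a point): Centre of the gate (44 mm wide opening along x), on the deck, 12 mm above the bench. Axes of the fixed tray and slot: z up; parts go through towards -y. Grey tray: y 0 to +185 mm, x -115 to +115 mm. Blue flared lead-ins run from the gate to x = +-44, y = +27 mm. All rails and lead-ins are 8 mm high above the deck: fingertips held higher than that pass over them.
- slot_end (a point): Middle of the slot's closed end, on the deck: same axes as the gate and 155 mm from it along -y. The slot is a straight lane 44 mm wide between 8 mm high blue rails, level with the tray deck. It takes all three bushings in a row; later ones push earlier ones along. A bushing is completely inside when its centre is 18 mm or more past the gate.
- bushing1: Bronze reducer bushing, a plain loose round ring-shaped piece, outer diameter 36 mm, 22 mm high, about 0.1 kg, standing upright on the tray deck with its blind bore up. Origin at the centre of its underside, z is its axis. The three bushings are alike.
- bushing2: Second bronze bushing, the same as bushing1.
- bushing3: Third bronze bushing, the same as bushing1.
- socket: Steel quick-release socket standing loose in the tray near the gate wall, diameter 32 mm, 42 mm high; origin at the centre of its underside, z up. To be left alone.
- cap: Yellow plastic cap standing loose in the tray near the gate wall, diameter 34 mm, 28 mm high; origin at the centre of its underside, z up. To be left alone.
- start_button_top (a point): Centre of the top face of the tester's large red round push button (diameter 48 mm), facing up, on the 90 mm high grey tester, which has a blue gauge housing 130 mm high (with a brass valve knob to 142 mm) whose near side lies 60 mm from the button's centre, on the side away from the tray.
- start_button (a joint): Travel of the red button: 0 = up, 0.006 m = fully down; a spring returns it; fully down takes 5 N.
- manifold: Grey cast aluminium manifold block on the bench behind the work, 100 x 70 x 50 mm, origin at the centre of its underside. To be left alone.
- reducer: Larger bronze stepped reducer standing on the bench beyond the work, diameter 44 mm, 45 mm high, origin at the centre of its underside. Not one of the three bushings; to be left alone.
Things that resemble listed ones, but are neither listed nor needed, are in the scene too. What is shaped like the bushing2 but purple is not meant.

How it is judged:
On the way, in this order (a step that is already met when the one before it is completed fails the run):
1. a first bushing is completely inside the slot (((y of bushing1 in the frame of gate between -0.145 and -0.018 m and x of bushing1 in the frame of gate between -0.01 and 0.01 m and z of bushing1 in the frame of gate between -0.003 and 0.004 m) or (y of bushing2 in the frame of gate between -0.145 and -0.018 m and x of bushing2 in the frame of gate between -0.01 and 0.01 m and z of bushing2 in the frame of gate between -0.003 and 0.004 m) or (y of bushing3 in the frame of gate between -0.145 and -0.018 m and x of bushing3 in the frame of gate between -0.01 and 0.01 m and z of bushing3 in the frame of gate between -0.003 and 0.004 m))), for 0.2 s.
2. a second bushing is completely inside the slot ((((y of bushing1 in the frame of gate between -0.145 and -0.018 m and x of bushing1 in the frame of gate between -0.01 and 0.01 m and z of bushing1 in the frame of gate between -0.003 and 0.004 m) and (y of bushing2 in the frame of gate between -0.145 and -0.018 m and x of bushing2 in the frame of gate between -0.01 and 0.01 m and z of bushing2 in the frame of gate between -0.003 and 0.004 m)) or ((y of bushing1 in the frame of gate between -0.145 and -0.018 m and x of bushing1 in the frame of gate between -0.01 and 0.01 m and z of bushing1 in the frame of gate between -0.003 and 0.004 m) and (y of bushing3 in the frame of gate between -0.145 and -0.018 m and x of bushing3 in the frame of gate between -0.01 and 0.01 m and z of bushing3 in the frame of gate between -0.003 and 0.004 m)) or ((y of bushing2 in the frame of gate between -0.145 and -0.018 m and x of bushing2 in the frame of gate between -0.01 and 0.01 m and z of bushing2 in the frame of gate between -0.003 and 0.004 m) and (y of bushing3 in the frame of gate between -0.145 and -0.018 m and x of bushing3 in the frame of gate between -0.01 and 0.01 m and z of bushing3 in the frame of gate between -0.003 and 0.004 m)))), for 0.2 s.
3. all three bushings are completely inside the slot (y of bushing1 in the frame of gate between -0.145 and -0.018 m and x of bushing1 in the frame of gate between -0.01 and 0.01 m and z of bushing1 in the frame of gate between -0.003 and 0.004 m and y of bushing2 in the frame of gate between -0.145 and -0.018 m and x of bushing2 in the frame of gate between -0.01 and 0.01 m and z of bushing2 in the frame of gate between -0.003 and 0.004 m and y of bushing3 in the frame of gate between -0.145 and -0.018 m and x of bushing3 in the frame of gate between -0.01 and 0.01 m and z of bushing3 in the frame of gate between -0.003 and 0.004 m), for 0.2 s.
4. the red button is pressed fully down (value of joint start_button above 0.005 m), for 0.05 s.
At the end, for the whole second after the job is handed in: All three bushings stand upright (within 0.1 rad) and at rest on the deck of the slot, each centre at least 18 mm past the gate; the button is up again (under 1.5 mm); socket, cap and the other bystanders are within 15 mm of where they started (all of step 3 and angle between each of bushing1, bushing2, bushing3's own z axis and vertical below 0.1 rad and linear speed of each of bushing1, bushing2, bushing3 below 0.01 m/s and value of joint start_button below 0.0015 m and distance of each of socket, cap, manifold, reducer from where it was at the start of the episode below 0.015 m); the robot touches nothing.
It fails at once if a bushing is lifted (more than 7 mm above the deck) or tipped over (z of any of bushing1, bushing2, bushing3 in the frame of gate above 0.007 m or angle between any of bushing1, bushing2, bushing3's own z axis and vertical above 0.6 rad).
It fails at once if the button is pressed before all three bushings are in the slot (not ((y of bushing1 in the frame of gate between -0.145 and -0.018 m and x of bushing1 in the frame of gate between -0.01 and 0.01 m and z of bushing1 in the frame of gate between -0.003 and 0.004 m) and (y of bushing2 in the frame of gate between -0.145 and -0.018 m and x of bushing2 in the frame of gate between -0.01 and 0.01 m and z of bushing2 in the frame of gate between -0.003 and 0.004 m) and (y of bushing3 in the frame of gate between -0.145 and -0.018 m and x of bushing3 in the frame of gate between -0.01 and 0.01 m and z of bushing3 in the frame of gate between -0.003 and 0.004 m)) and value of joint start_button above 0.003 m).
It fails at once if the socket, the cap or another bystander is moved more than 15 mm or tipped ((distance of socket from where it was at the start of the episode above 0.015 m or angle between socket's own z axis and vertical above 0.3 rad) or (distance of cap from where it was at the start of the episode above 0.015 m or angle between cap's own z axis and vertical above 0.3 rad) or (distance of manifold from where it was at the start of the episode above 0.015 m or angle between manifold's own z axis and vertical above 0.3 rad) or (distance of reducer from where it was at the start of the episode above 0.015 m or angle between reducer's own z axis and vertical above 0.3 rad)).
It also fails if it takes over 59 s, if anything falls off the work surface, if the arm or the gripper's body presses on something with over 40 N, if the wrist force passes 120 N, or if a joint passes its speed limit or range.

## Working session

There is one attempt and no reset: what is moved stays moved. The work goes in short steps, Python scripts to look and compute and a shell command to move; the robot and the scene stay as the last step left them, time stands still between calls to the robot, and variables do not carry over. Pictures are saved under pics/ and viewed, and the job is handed in when it is done.

```bash
mkdir -p pics; ls; cat > h.py <<'E'
import numpy as np,cv2
from workcell import bot
def K(c):
    f=200/np.tan(np.radians(c['vertical_fov'])/2); return f,c['cx'],c['cy']
def Rm(o):
    o=np.array(o)
    if o.shape==(3,3): return o
    if o.shape==(4,): 
        raise Exception('quat')
    from scipy.spatial.transform import Rotation as R
    return R.from_euler('xyz',o).as_matrix()
def p2w(c,r,col,d):
    f,cx,cy=K(c); p=np.array([(col-cx)/f*d,(r-cy)/f*d,d]); return Rm(c['orientation'])@p+np.array(c['origin'])
def p2plane(c,r,col,z):
    f,cx,cy=K(c); v=Rm(c['orientation'])@np.array([(col-cx)/f,(r-cy)/f,1]); o=np.array(c['origin']); return o+v*(z-o[2])/v[2]
def w2p(c,p):
    f,cx,cy=K(c); q=Rm(c['orientation']).T@(np.array(p)-np.array(c['origin'])); return q[1]/q[2]*f+cy,q[0]/q[2]*f+cx
def cloud(c,d):
    f,cx,cy=K(c); r,k=np.mgrid[0:400,0:640]; P=np.stack([(k-cx)/f*d,(r-cy)/f*d,d],-1); return P@Rm(c['orientation']).T+np.array(c['origin'])
E
python3 - <<'E'
from h import *
s=bot.observe(); print(s)
for n in ['scene','side','wrist']:
    c=bot.get_calibration(n); print(n,c)
    im,d=bot.grab_frame(n); cv2.imwrite(f'pics/{n}0.png',im[:,:,::-1]); np.save(f'{n}0.npy',d)
    import pickle; pickle.dump(c,open(f'{n}0.pkl','wb'))
E
```

```text
pics
{'clock': 0.0, 'qpos': array([ 1.22379347,  0.52204247, -0.03627764,  1.59996397,  0.0212106 ,
        1.02108568, -0.11276662]), 'qd': array([-0.00177481, -0.00039031, -0.00018798, -0.00032103,  0.00055362,
        0.00100915, -0.00058029]), 'joint_efforts': array([-7.10916847e-04, -9.27078724e+01,  1.97996624e+00, -3.69930840e+01,
        1.79626647e-02,  7.87854544e-03,  1.62579863e-05]), 'position': array([ 0.17065107, -0.60092579,  0.23072433]), 'tool_rot': array([-3.14048363e+00,  1.11611911e-04,  2.76787930e-01]), 'force': array([0.40779392, 0.1616066 , 1.19345935]), 'moment': array([ 0.02277531, -0.01717918,  0.00385303]), 'grip_width': 0.08548664710062145}
scene {'vertical_fov': 53.84447288649817, 'cx': 329.5136133315919, 'cy': 198.37970343470434, 'origin': array([1.24854178, 0.05270925, 0.6221119 ]), 'orientation': array([-2.26134893, -0.00556535,  1.76147272])}
side {'vertical_fov': 46.46029859068787, 'cx': 304.58137705506266, 'cy': 203.3668306236936, 'origin': array([0.03981843, 0.46833433, 0.61070098]), 'orientation': array([-2.15113187,  0.01617207, -2.33386797])}
wrist {'vertical_fov': 63.10648598420547, 'cx': 311.73679222629096, 'cy': 199.80051892620264, 'origin': array([ 0.24935124, -0.57824701,  0.37381092]), 'orientation': array([ 2.81504134e+00,  1.01439078e-03, -1.29393036e+00])}
```

View pics/scene0.png

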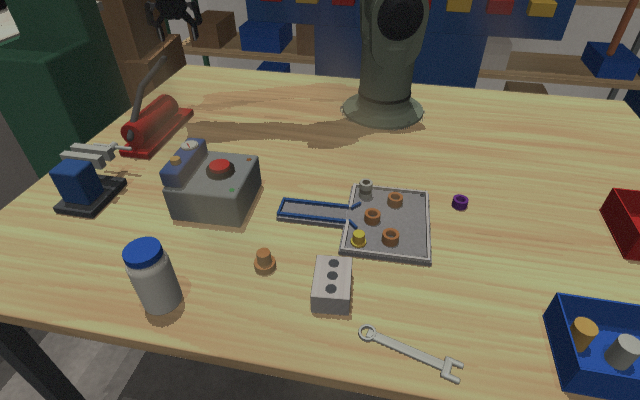

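View pics/side0.png

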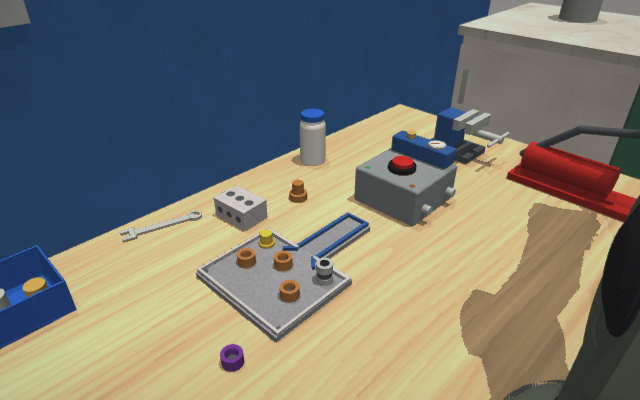

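View pics/wrist0.png

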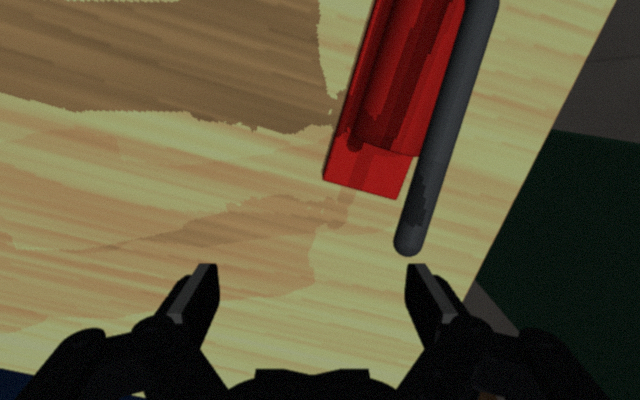

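The scene camera shows the tray at px (388,222), with bronze bushings at (395,199), (372,215) and (390,236). The socket is at (366,186), the cap at (358,238), the slot runs left to (280,210), and the button is at (220,168). The purple ring at (460,201) is a decoy, and the stepped bronze piece at (264,260) is the reducer.

```bash
python3 - <<'E'
from h import *
import pickle
for n in ['scene','side']:
    c=pickle.load(open(f'{n}0.pkl','rb')); d=np.load(f'{n}0.npy'); P=cloud(c,d)
    for t,z in [('gate',.012),('slot_end',.012),('bushing1',.012),('socket',.012),('cap',.012),('start_button_top',.096),('manifold',0),('reducer',0)]:
        for o in bot.tip_of(n,t):
            r,k=o['centre']; print(n,t,round(o['score'],2),np.round([r,k]),np.round(p2plane(c,r,k,z),4), np.round(P[int(r),int(k)],3))
    for t in ['bushing1','socket','cap','start_button']:
        for o in bot.trace(n,t):
            m=o['region']; q=P[m]; 
            zt=np.percentile(q[:,2],95); top=q[q[:,2]>zt-.006]
            print(' trace',n,t,round(o['score'],2),o['box'],'ztop',round(zt,4),'topctr',np.round((top[:,:2].min(0)+top[:,:2].max(0))/2,4),np.round(np.ptp(top[:,:2],axis=0),3))
E
```

```text
scene gate 0.75 [215. 346.] [ 0.5742 -0.0344  0.012 ] [ 0.57  -0.036  0.01 ]
scene slot_end 0.87 [208. 286.] [ 0.5779 -0.1791  0.012 ] [ 0.575 -0.181  0.012]
scene bushing1 0.84 [237. 389.] [0.6261 0.0682 0.012 ] [0.631 0.068 0.019]
scene bushing1 0.77 [200. 394.] [0.5003 0.0702 0.012 ] [0.524 0.068 0.033]
scene bushing1 0.57 [223. 372.] [0.5897 0.0278 0.012 ] [0.597 0.027 0.019]
scene bushing1 0.49 [206. 455.] [0.4905 0.2139 0.012 ] [0.484 0.214 0.008]
scene socket 0.69 [195. 365.] [4.943e-01 1.000e-04 1.200e-02] [0.509 0.    0.025]
scene cap 0.51 [242. 357.] [0.6553 0.0017 0.012 ] [0.668 0.003 0.028]
scene cap 0.37 [199. 394.] [0.4939 0.071  0.012 ] [0.502 0.07  0.021]
scene start_button_top 0.7 [162. 220.] [ 0.5425 -0.343   0.096 ] [ 0.562 -0.332  0.111]
scene manifold 0.78 [292. 330.] [ 0.7864 -0.031   0.    ] [ 0.823 -0.025  0.049]
scene manifold 0.42 [238. 389.] [0.6197 0.0679 0.    ] [0.649 0.066 0.03 ]
 trace scene bushing1 0.78 [449.1, 193.1, 468.9, 209.4] ztop 0.0219 topctr [0.852  0.1474] [0.793 0.189]
 trace scene bushing1 0.76 [364.3, 208.5, 382.9, 228.6] ztop 0.0339 top
[... 1799 characters left out ...]
282.1, 283.2, 300.3, 303.1] ztop 0.0351 topctr [0.5075 0.073 ] [0.037 0.036]
 trace side bushing1 0.71 [220.3, 344.7, 244.0, 373.6] ztop 0.0233 topctr [0.2642 0.3396] [0.449 0.258]
 trace side bushing1 0.67 [272.4, 250.9, 295.3, 275.1] ztop 0.0352 topctr [0.3168 0.2381] [0.554 0.46 ]
 trace side socket 0.57 [312.6, 257.4, 334.4, 283.7] ztop 0.0555 topctr [0.2734 0.2256] [0.467 0.485]
 trace side cap 0.78 [256.6, 228.1, 277.9, 248.6] ztop 0.041 topctr [0.653  0.0056] [0.026 0.025]
 trace side start_button 0.79 [393.1, 154.7, 408.7, 168.2] ztop 0.1133 topctr [0.3133 0.0603] [0.547 0.816]
 trace side start_button 0.29 [195.1, 216.0, 367.5, 338.4] ztop 0.0204 topctr [0.3638 0.1371] [0.648 0.663]
```

```bash
python3 - <<'E'
import cv2
a=cv2.imread('pics/scene0.png')[165:275,260:480]; cv2.imwrite('pics/crop0.png',cv2.resize(a,None,fx=3.6,fy=3.6,interpolation=cv2.INTER_CUBIC))
E
```

```text
(no output)
```

View pics/crop0.png

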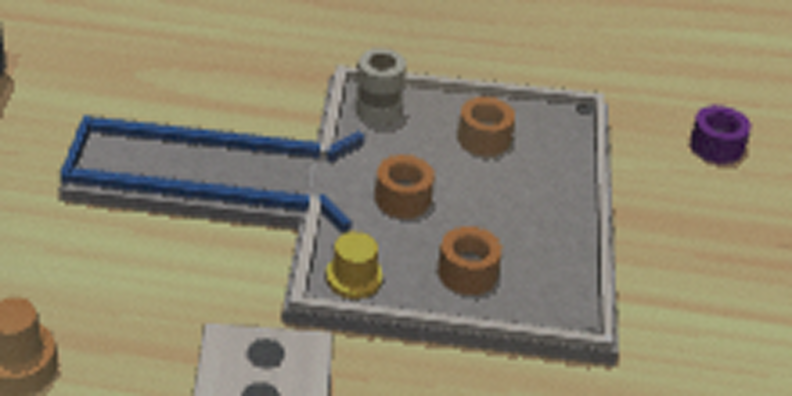

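The crop confirms three identical bronze rings inside the tray. The purple ring lies outside it, and the stepped reducer stands separately. Next I'll measure them precisely from the saved depth and colour.

```bash
python3 - <<'E'
from h import *
import pickle
from scipy import ndimage
for n in ['scene','side']:
    c=pickle.load(open(f'{n}0.pkl','rb')); d=np.load(f'{n}0.npy'); P=cloud(c,d)
    im=cv2.imread(f'pics/{n}0.png'); hsv=cv2.cvtColor(im,cv2.COLOR_BGR2HSV)
    X,Y,Z=P[...,0],P[...,1],P[...,2]
    ws=(X>.4)&(X<.72)&(Y>-.22)&(Y<.2)&(d>0)
    tray=ws&(Z>.025)&(Z<.07)
    l,k=ndimage.label(tray)
    for i in range(1,k+1):
        q=P[l==i]
        if len(q)<25: continue
        zt=np.percentile(q[:,2],95); t=q[q[:,2]>zt-.004]
        # circle bbox center
        (cc,rr)=cv2.minEnclosingCircle(t[:,:2].astype(np.float32)*1000)
        print(n,len(q),'ztop',round(zt,4),'mid',np.round(cc,1),'r',round(rr,1),'hue',np.median(hsv[l==i][:,0]))
    blue=ws&(hsv[...,0]>100)&(hsv[...,0]<125)&(hsv[...,1]>110)&(Z>.0165)&(Z<.026)
    q=P[blue]; print('blue',len(q),np.round(np.percentile(q[:,2],[5,50,95]),4))
    lane=q[(q[:,1]<-.045)&(q[:,1]>-.175)]
    for s,nm in ((lane[:,0]<.572,'near'),(lane[:,0]>.572,'far')):
        e=lane[s]; A=np.polyfit(e[:,1],e[:,0],1); print(nm,len(e),'slope',A[0],'x at y=-.1',np.polyval(A,-.1))
    print('blue y min pct',np.percentile(q[:,1],[0.5,2,5]))
    w=ws&(hsv[...,1]<40)&(Z>.0165)&(Z<.026); q=P[w]
    print('tray rails bbox',np.percentile(q[:,0],[1,99]),np.percentile(q[:,1],[1,99]),len(q))
    red=((hsv[...,0]<8)|(hsv[...,0]>172))&(hsv[...,1]>150)&(X>.45)&(X<.65)&(Y>-.42)&(Y<-.25)&(Z>.09)
    q=P[red]; zt=np.percentile(q[:,2],95); t=q[q[:,2]>zt-.005]; cc,rr=cv2.minEnclosingCircle(t[:,:2].astype(np.float32)*1000); print('button',len(t),zt,np.round(cc,1),rr)
E
```

```text
scene 188 ztop 0.0541 mid [493.9  -0.7] r 16.7 hue 24.0
scene 132 ztop 0.034 mid [509.5  71.4] r 18.1 hue 14.0
scene 146 ztop 0.0341 mid [579.6  26.2] r 19.5 hue 14.0
scene 173 ztop 0.034 mid [637.8  69.4] r 18.3 hue 14.0
scene 131 ztop 0.0402 mid [654.8   3.3] r 13.6 hue 27.0
blue 421 [0.0168 0.0187 0.0204]
near 124 slope -0.0331008862538769 x at y=-.1 0.5502201109898984
far 167 slope -0.03018473828103127 x at y=-.1 0.6018552244319124
blue y min pct [-0.19243841 -0.19158168 -0.18983391]
tray rails bbox [0.45595255 0.6875028 ] [-0.03484264  0.1526404 ] 759
button 175 0.11250875525726255 [ 568.8 -330.3] 23.395030975341797
side 142 ztop 0.0415 mid [651.9   4.4] r 14.3 hue 24.5
side 212 ztop 0.0354 mid [634.9  70.8] r 18.9 hue 14.0
side 212 ztop 0.0354 mid [576.9  26.1] r 19.0 hue 14.0
side 343 ztop 0.0555 mid [490.4  -1.5] r 17.2 hue 39.0
side 259 ztop 0.0353 mid [507.1  73.2] r 18.9 hue 14.0
blue 519 [0.0171 0.0196 0.0216]
near 177 slope -0.030505948989810912 x at y=-.1 0.5456769445912021
far 163 slope -0.026899746009289044 x at y=-.1 0.5974315746433935
blue y min pct [-0.19017873 -0.18881679 -0.18763207]
tray rails bbox [0.4519385  0.68249699] [-0.06674792  0.15490205] 1218
button 182 0.11317216363452219 [ 567.  -330.4] 24.89336395263672
```

Averaged results. The gate sits at about (0.572, -0.033) and is yawed about +0.03 rad.

| Part | World position (m) | Gate-frame position (mm) |
|---|---|---|
| Bushing B | (0.578, 0.026) | (8, 59) |
| Bushing A | (0.508, 0.072) | (-61, 107) |
| Bushing C | (0.636, 0.070) | (67, 101) |
| Socket | (0.492, -0.001) | (-80, 32) |
| Cap | (0.653, 0.004) | (82, 35) |

I'll use slightly open fingers as a two-point cradle and push with the tool's -x side, at a tool yaw of about 1.60. First I'll travel over at height.

```bash
python3 -m inch '[{"dx":10,"dy":-9,"dz":-12,"hand":0.48},{"dx":25,"dy":-23,"dz":-10,"hand":0.48},{"dx":33,"dy":-30,"dz":-5,"hand":0.48},{"dx":33,"dy":-30,"hand":0.48},{"dx":33,"dy":-30,"hand":0.48},{"dx":33,"dy":-30,"hand":0.48},{"dx":33,"dy":-30,"hand":0.48},{"dx":33,"dy":-30,"hand":0.48},{"dx":33,"dy":-30,"hand":0.48},{"dx":33,"dy":-30,"hand":0.48}]' 20
```

```text
schema error: expected keys dx, dy, dz, rx, ry, rz, hand
```

```bash
python3 -m inch '[{"dx":10,"dy":-9,"dz":-12,"rx":0,"ry":0,"rz":0,"hand":0.48},{"dx":25,"dy":-23,"dz":-10,"rx":0,"ry":0,"rz":0,"hand":0.48},{"dx":33,"dy":-30,"dz":-5,"rx":0,"ry":0,"rz":0,"hand":0.48},{"dx":33,"dy":-30,"dz":0,"rx":0,"ry":0,"rz":0,"hand":0.48},{"dx":33,"dy":-30,"dz":0,"rx":0,"ry":0,"rz":0,"hand":0.48},{"dx":33,"dy":-30,"dz":0,"rx":0,"ry":0,"rz":0,"hand":0.48},{"dx":33,"dy":-30,"dz":0,"rx":0,"ry":0,"rz":0,"hand":0.48},{"dx":33,"dy":-30,"dz":0,"rx":0,"ry":0,"rz":0,"hand":0.48},{"dx":33,"dy":-30,"dz":0,"rx":0,"ry":0,"rz":0,"hand":0.48},{"dx":33,"dy":-30,"dz":0,"rx":0,"ry":0,"rz":0,"hand":0.48}]' 20
```

```text
clock: 2.35
position: [0.3848, -0.2556, 0.2592]
tool_rot: [3.141, -0.001, 0.277]
force: [0.5, -0.9, -0.5]
grip_width: 0.0222
```

```bash
python3 -m inch '[{"dx":0,"dy":0,"dz":0,"rx":0,"ry":0,"rz":-0.147,"hand":0.48},{"dx":0,"dy":0,"dz":0,"rx":0,"ry":0,"rz":-0.147,"hand":0.48},{"dx":0,"dy":0,"dz":0,"rx":0,"ry":0,"rz":-0.147,"hand":0.48},{"dx":0,"dy":0,"dz":0,"rx":0,"ry":0,"rz":-0.147,"hand":0.48},{"dx":0,"dy":0,"dz":0,"rx":0,"ry":0,"rz":-0.147,"hand":0.48},{"dx":0,"dy":0,"dz":0,"rx":0,"ry":0,"rz":-0.147,"hand":0.48},{"dx":0,"dy":0,"dz":0,"rx":0,"ry":0,"rz":-0.147,"hand":0.48},{"dx":0,"dy":0,"dz":0,"rx":0,"ry":0,"rz":-0.147,"hand":0.48},{"dx":0,"dy":0,"dz":0,"rx":0,"ry":0,"rz":-0.147,"hand":0.48},{"dx":0,"dy":0,"dz":0,"rx":0,"ry":0,"rz":0,"hand":0.48}]'
```

```text
clock: 3.35
position: [0.3841, -0.2574, 0.259]
tool_rot: [3.141, 0.001, 1.603]
force: [0.1, -0.5, -0.4]
grip_width: 0.0219
```

```bash
python3 -m inch '[{"dx":33,"dy":18,"dz":0,"rx":0,"ry":0,"rz":0,"hand":0.48},{"dx":36,"dy":21,"dz":0,"rx":0,"ry":0,"rz":0,"hand":0.48},{"dx":36,"dy":21,"dz":0,"rx":0,"ry":0,"rz":0,"hand":0.48},{"dx":36,"dy":21,"dz":0,"rx":0,"ry":0,"rz":0,"hand":0.48},{"dx":36,"dy":21,"dz":0,"rx":0,"ry":0,"rz":0,"hand":0.48},{"dx":36,"dy":21,"dz":10,"rx":0,"ry":0,"rz":0,"hand":0.48},{"dx":36,"dy":21,"dz":20,"rx":0,"ry":0,"rz":0,"hand":0.48},{"dx":36,"dy":21,"dz":20,"rx":0,"ry":0,"rz":0,"hand":0.48},{"dx":33,"dy":21,"dz":20,"rx":0,"ry":0,"rz":0,"hand":0.48},{"dx":0,"dy":0,"dz":10,"rx":0,"ry":0,"rz":0,"hand":0.48}]'
```

```text
clock: 4.35
position: [0.5614, 0.071, 0.1771]
tool_rot: [-3.141, -0.002, 1.6]
force: [0.2, 0.3, 0.2]
grip_width: 0.0225
```

```bash
python3 - <<'E'
from h import *
c=bot.get_calibration('wrist'); im,d=bot.grab_frame('wrist'); cv2.imwrite('pics/wrist1.png',im[:,:,::-1])
P=cloud(c,d); print(c['origin'])
from scipy import ndimage
X,Y,Z=P[...,0],P[...,1],P[...,2]
ws=(X>.4)&(X<.72)&(Y>-.22)&(Y<.2)&(d>0)
l,k=ndimage.label(ws&(Z>.025)&(Z<.07))
for i in range(1,k+1):
    q=P[l==i]
    if len(q)<100: continue
    zt=np.percentile(q[:,2],90); t=q[q[:,2]>zt-.004]
    cc,rr=cv2.minEnclosingCircle(t[:,:2].astype(np.float32)*1000); print(len(q),'ztop',round(zt,4),np.round(cc,1),round(rr,1))
E
```

```text
[0.55816151 0.15355129 0.32028395]
969 ztop 0.0351 [507.   72.7] 18.2
997 ztop 0.0351 [634.9  71.3] 18.1
892 ztop 0.035 [577.3  26. ] 18.1
1259 ztop 0.0551 [ 4.919e+02 -4.000e-01] 16.1
666 ztop 0.0409 [652.6   5.3] 13.0
```

View pics/wrist1.png

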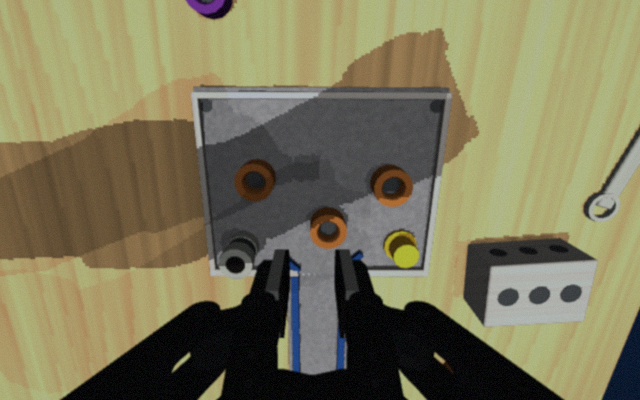

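The wrist view shows the bushings at (255,180), (391,186) and (328,229), the socket at (236,258), the cap at (403,250), and the lane at about (320,330). I'll take the gate axis from this view too.

```bash
python3 - <<'E'
from h import *
c=bot.get_calibration('wrist'); im,d=bot.grab_frame('wrist')
P=cloud(c,d); hsv=cv2.cvtColor(im,cv2.COLOR_RGB2HSV)
m=(hsv[...,0]>100)&(hsv[...,0]<125)&(hsv[...,1]>120)&(d>0)&(P[...,2]>.016)&(P[...,2]<.026)&(P[...,1]>-.19)
q=P[m]; lane=q[q[:,1]<-.04]
print(len(lane),lane[:,1].min())
for s in (lane[:,0]<.572,lane[:,0]>.572):
    e=lane[s]; print(len(e),np.percentile(e[:,1],[0,100]),np.polyfit(e[:,1]+.1,e[:,0],1),np.percentile(e[:,0],[2,98]))
w=(hsv[...,1]<50)&(d>0)&(P[...,2]>.0175)&(P[...,2]<.026)&(P[...,0]>.44)&(P[...,0]<.70)&(P[...,1]<.17)
q=P[w]; print(np.percentile(q[:,0],[.5,99.5]),np.percentile(q[:,1],[.5,99.5]))
g=q[(q[:,1]<.0)]; print('gatewall',len(g),np.percentile(g[:,1],[2,50,98]))
E
```

```text
791 -0.16425014042228883
596 [-0.16425014 -0.04008238] [-0.02711451  0.5471578 ] [0.54317617 0.55126221]
195 [-0.15626985 -0.11352033] [-0.03293392  0.5983954 ] [0.59593067 0.60361764]
[0.45274361 0.68429289] [-0.03294327  0.15495872]
gatewall 900 [-0.03347716 -0.02415075 -0.00161365]
```

```bash
python3 -m inch '[{"dx":-1,"dy":8,"dz":20,"rx":0,"ry":0,"rz":0,"hand":0.48},{"dx":-1,"dy":7,"dz":35,"rx":0,"ry":0,"rz":0,"hand":0.48},{"dx":0,"dy":0,"dz":40,"rx":0,"ry":0,"rz":0,"hand":0.48},{"dx":0,"dy":0,"dz":35,"rx":0,"ry":0,"rz":0,"hand":0.48},{"dx":0,"dy":0,"dz":20,"rx":0,"ry":0,"rz":0,"hand":0.48},{"dx":0,"dy":0,"dz":5,"rx":0,"ry":0,"rz":0,"hand":0.48},{"dx":0,"dy":0,"dz":0,"rx":0,"ry":0,"rz":0,"hand":0.48}]'
python3 - <<'E'
from h import *
for n in ['side','wrist']:
    im,d=bot.grab_frame(n); cv2.imwrite(f'pics/{n}2.png',im[:,:,::-1])
a=cv2.imread('pics/side2.png')[200:340,190:390]; cv2.imwrite('pics/side2c.png',cv2.resize(a,None,fx=4,fy=4))
E
```

```text
clock: 5.15
position: [0.576, 0.063, 0.024]
tool_rot: [3.141, 0.001, 1.597]
force: [1.0, 0.5, 0.2]
grip_width: 0.0226
```

View pics/side2c.png

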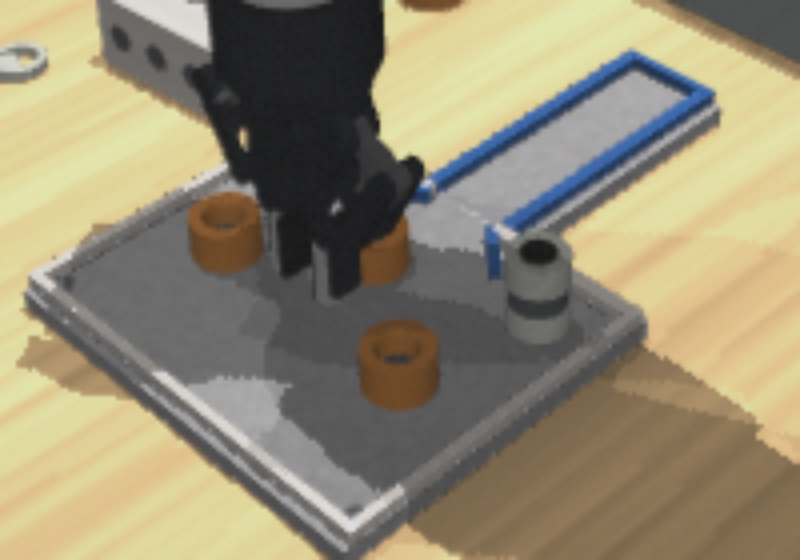

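View pics/wrist2.png

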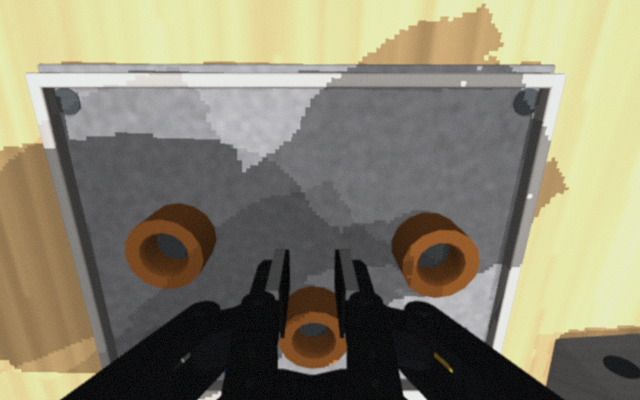

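Fingers sit behind bushing B, centred: finger gap at col 312 and bushing at col 314 in the wrist view. Pushing it in slowly.

```bash
python3 -m inch '[{"dx":-5,"dy":0,"dz":2,"rx":0,"ry":0,"rz":0,"hand":0.48},{"dx":-8,"dy":0,"dz":0,"rx":0,"ry":0,"rz":0,"hand":0.48},{"dx":-10,"dy":-1,"dz":0,"rx":0,"ry":0,"rz":0,"hand":0.48},{"dx":-10,"dy":-2,"dz":0,"rx":0,"ry":0,"rz":0,"hand":0.48},{"dx":-10,"dy":-2,"dz":0,"rx":0,"ry":0,"rz":0,"hand":0.48},{"dx":-10,"dy":-2,"dz":0,"rx":0,"ry":0,"rz":0,"hand":0.48},{"dx":-10,"dy":-1,"dz":0,"rx":0,"ry":0,"rz":0,"hand":0.48},{"dx":-5,"dy":0,"dz":0,"rx":0,"ry":0,"rz":0,"hand":0.48},{"dx":0,"dy":0,"dz":0,"rx":0,"ry":0,"rz":0,"hand":0.48}]'
cat >> h.py <<'E'
G=np.array([.571,-.031]); a=.03
def togate(xy):
    v=np.array(xy[:2])-G; return np.round(1000*np.array([v[0]+a*v[1],v[1]-a*v[0]]),1)
def locate(names=('scene','side'),save=None):
    from scipy import ndimage
    s=bot.observe(); print('TCP',togate(s['position']),'z',round(s['position'][2]*1000,1),'yaw',round(s['tool_rot'][2],3),'F',np.round(s['force'],1),'t',s['clock'])
    for n in names:
        c=bot.get_calibration(n); im,d=bot.grab_frame(n)
        if save: cv2.imwrite(f'pics/{n}{save}.png',im[:,:,::-1])
        P=cloud(c,d); hsv=cv2.cvtColor(im,cv2.COLOR_RGB2HSV)
        X,Y,Z=P[...,0],P[...,1],P[...,2]
        ws=(X>.43)&(X<.72)&(Y>-.22)&(Y<.2)&(d>0)&(Z>.025)&(Z<.07)
        for nm,lo,hi in (('bronze',6,19),('yellow',22,33)):
            l,k=ndimage.label(ws&(hsv[...,0]>=lo)&(hsv[...,0]<=hi)&(hsv[...,1]>110))
            for i in range(1,k+1):
                q=P[l==i]
                if len(q)<40: continue
                zt=np.percentile(q[:,2],90); t=q[q[:,2]>zt-.004]
                cc,rr=cv2.minEnclosingCircle(t[:,:2].astype(np.float32)*1000); print(' ',n,nm,len(q),'ztop',round(zt,4),'gate',togate(np.array(cc)/1000),'r',round(rr,1))
        
E
python3 - <<'E'
from h import *
locate(('scene','side','wrist'),'3')
a=cv2.imread('pics/side3.png')[200:340,190:390]; cv2.imwrite('pics/side3c.png',cv2.resize(a,None,fx=4,fy=4))
E
```

```text
clock: 6.15
position: [0.5697, -0.0055, 0.0212]
tool_rot: [-3.141, 0.0, 1.599]
force: [1.0, 0.7, -0.4]
grip_width: 0.0223
TCP [-0.5 25.5] z 21.2 yaw 1.599 F [ 1.   0.7 -0.4] t 6.15
  scene bronze 102 ztop 0.0338 gate [-58.3 104.2] r 18.9
  scene bronze 118 ztop 0.0337 gate [ 0.1 -2.2] r 19.4
  scene bronze 157 ztop 0.034 gate [68.9 98.7] r 18.8
  side bronze 42 ztop 0.0346 gate [-14.9  -1.4] r 10.3
  side bronze 205 ztop 0.035 gate [66.7 99.9] r 19.3
  side bronze 246 ztop 0.0349 gate [-60.9 106.3] r 19.1
  side yellow 131 ztop 0.0408 gate [83.5 34.9] r 13.8
  wrist bronze 6083 ztop 0.0351 gate [-60.6 105.6] r 18.4
  wrist bronze 6110 ztop 0.0351 gate [ 67.2 100. ] r 18.6
  wrist bronze 2935 ztop 0.035 gate [0.5 2.4] r 21.6
  wrist yellow 2678 ztop 0.0409 gate [82.9 33.2] r 13.4
  wrist yellow 99 ztop 0.0333 gate [73.7 41. ] r 2.5
```

View pics/side3c.png

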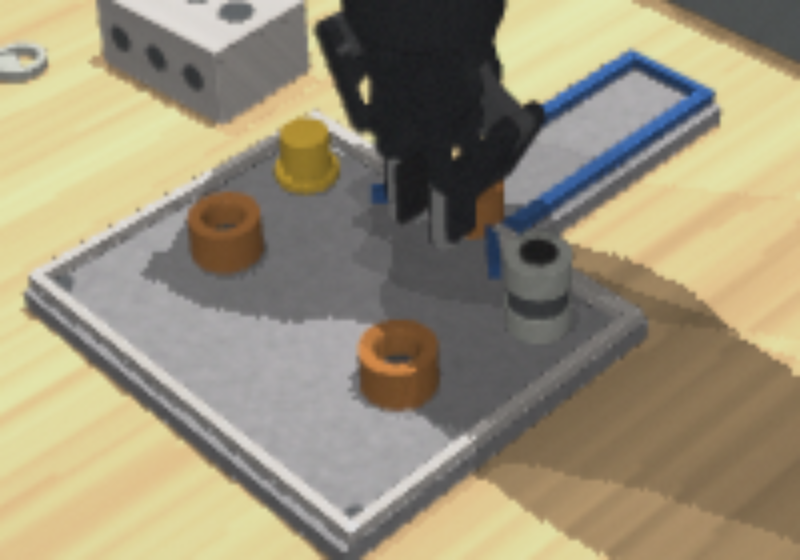

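Bushing B is in the gate mouth at about (0, -1), centred. I'll raise 2 mm and push it fully in.

```bash
python3 -m inch '[{"dx":-5,"dy":0,"dz":-2,"rx":0,"ry":0,"rz":0,"hand":0.48},{"dx":-9,"dy":0,"dz":0,"rx":0,"ry":0,"rz":0,"hand":0.48},{"dx":-9,"dy":0,"dz":0,"rx":0,"ry":0,"rz":0,"hand":0.48},{"dx":-7,"dy":0,"dz":0,"rx":0,"ry":0,"rz":0,"hand":0.48},{"dx":0,"dy":0,"dz":0,"rx":0,"ry":0,"rz":0,"hand":0.48},{"dx":4,"dy":0,"dz":0,"rx":0,"ry":0,"rz":0,"hand":0.48},{"dx":15,"dy":0,"dz":-15,"rx":0,"ry":0,"rz":0,"hand":0.48},{"dx":25,"dy":-15,"dz":-30,"rx":0,"ry":0,"rz":0,"hand":0.3},{"dx":30,"dy":-20,"dz":-10,"rx":0,"ry":0,"rz":0,"hand":-0.1},{"dx":0,"dy":0,"dz":0,"rx":0,"ry":0,"rz":0,"hand":-0.2}]'
python3 - <<'E'
from h import *
locate(('scene','side'),'4')
print(bot.observe()['grip_width'])
a=cv2.imread('pics/side4.png')[180:340,190:390]; cv2.imwrite('pics/side4c.png',cv2.resize(a,None,fx=3.7,fy=3.7))
E
```

```text
clock: 7.3
position: [0.5323, 0.0444, 0.0811]
tool_rot: [3.139, -0.002, 1.606]
force: [1.5, -0.2, -0.5]
grip_width: 0.0512
TCP [-36.5  76.6] z 81.1 yaw 1.606 F [ 1.5 -0.2 -0.5] t 7.3
  scene bronze 81 ztop 0.0335 gate [-57.5 103.4] r 18.5
  scene bronze 139 ztop 0.0336 gate [  1.1 -32.9] r 19.3
  scene bronze 156 ztop 0.0338 gate [69.8 98. ] r 18.3
  scene yellow 88 ztop 0.04 gate [86.7 32.5] r 12.5
  side bronze 104 ztop 0.0349 gate [ -5.  -31.4] r 17.9
  side bronze 202 ztop 0.0349 gate [ 66.2 100.7] r 18.6
  side bronze 248 ztop 0.0346 gate [-61.  105.2] r 19.2
  side yellow 131 ztop 0.0406 gate [82.4 34.4] r 12.5
0.05127391256470822
```

View pics/side4c.png

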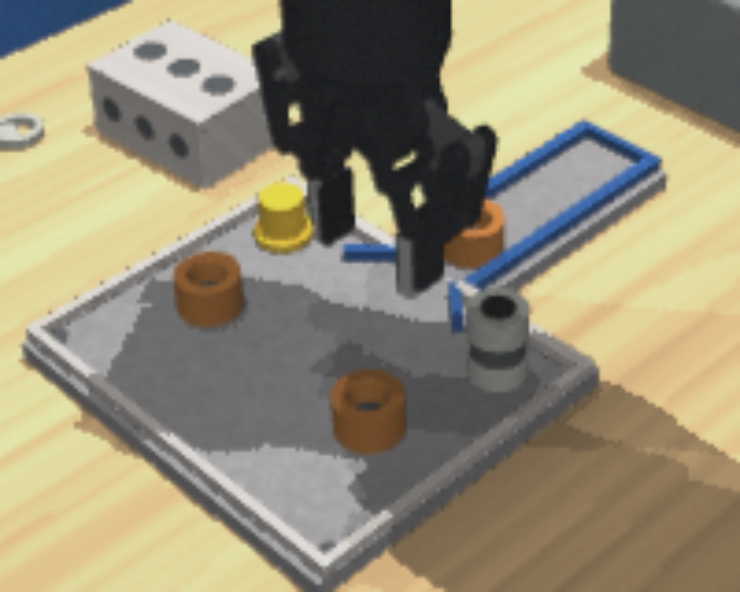

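Bushing B is at y ≈ -31, completely inside. Next is bushing A at gate (-61, 106). I'll straddle it with the fingers 51 mm apart, slide it sideways to the lane axis, then go behind and push.

```bash
python3 -m inch '[{"dx":15,"dy":-12,"dz":0,"rx":0,"ry":0,"rz":0,"hand":-0.2},{"dx":14,"dy":-12,"dz":0,"rx":0,"ry":0,"rz":0,"hand":-0.2},{"dx":0,"dy":0,"dz":20,"rx":0,"ry":0,"rz":0,"hand":-0.2},{"dx":0,"dy":0,"dz":0,"rx":0,"ry":0,"rz":0,"hand":-0.2}]'
python3 - <<'E'
from h import *
locate(('wrist',),'5')
E
```

```text
clock: 7.8
position: [0.508, 0.0669, 0.0571]
tool_rot: [-3.139, 0.0, 1.6]
force: [1.2, -0.0, 0.6]
grip_width: 0.0511
TCP [-60.1  99.8] z 57.1 yaw 1.6 F [ 1.2 -0.   0.6] t 7.8
  wrist bronze 2556 ztop 0.035 gate [-60.7 105.6] r 18.2
  wrist bronze 3024 ztop 0.0349 gate [ 66.7 100.3] r 18.9
  wrist yellow 93 ztop 0.034 gate [80.7 44.7] r 5.6
  wrist yellow 110 ztop 0.0332 gate [72.7 37.5] r 5.7
  wrist yellow 1208 ztop 0.041 gate [82.7 33.5] r 13.8
```

View pics/wrist5.png

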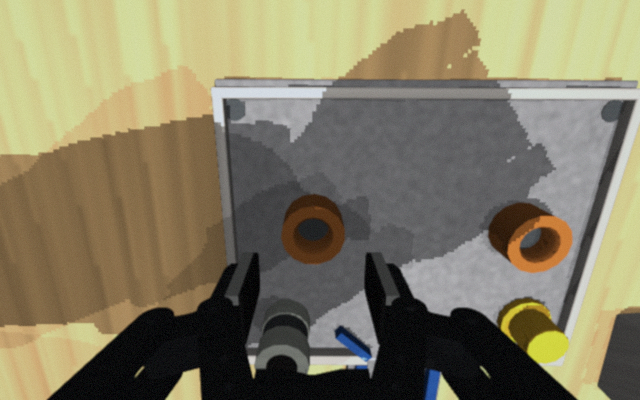

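The bushing, at (312,230), is centred between the fingers. I'll lower and slide it sideways.

```bash
python3 -m inch '[{"dx":6,"dy":0,"dz":20,"rx":0,"ry":0,"rz":0,"hand":-0.2},{"dx":0,"dy":0,"dz":19,"rx":0,"ry":0,"rz":0,"hand":-0.2},{"dx":0,"dy":5,"dz":0,"rx":0,"ry":0,"rz":0,"hand":-0.2},{"dx":0,"dy":6,"dz":0,"rx":0,"ry":0,"rz":0,"hand":-0.2},{"dx":0,"dy":10,"dz":0,"rx":0,"ry":0,"rz":0,"hand":-0.2},{"dx":0,"dy":12,"dz":0,"rx":0,"ry":0,"rz":0,"hand":-0.2},{"dx":0,"dy":12,"dz":0,"rx":0,"ry":0,"rz":0,"hand":-0.2},{"dx":0,"dy":12,"dz":0,"rx":0,"ry":0,"rz":0,"hand":-0.2},{"dx":0,"dy":8,"dz":0,"rx":0,"ry":0,"rz":0,"hand":-0.2},{"dx":0,"dy":2,"dz":0,"rx":0,"ry":0,"rz":0,"hand":-0.2}]'
python3 - <<'E'
from h import *
locate(('wrist','scene'),'6')
E
```

```text
clock: 8.85
position: [0.5768, 0.0746, 0.0199]
tool_rot: [3.14, -0.0, 1.599]
force: [-1.8, 0.4, 0.7]
grip_width: 0.051
TCP [  9.  105.5] z 19.9 yaw 1.599 F [-1.8  0.4  0.7] t 8.85
  wrist bronze 3980 ztop 0.0349 gate [ -0.6 105.7] r 18.7
  wrist bronze 3100 ztop 0.0349 gate [ 63.5 105. ] r 23.3
  wrist yellow 56 ztop 0.032 gate [74.4 42.1] r 2.9
  wrist yellow 55 ztop 0.032 gate [72.  38.8] r 2.3
  wrist yellow 188 ztop 0.0405 gate [75.4 40.5] r 6.0
  scene bronze 138 ztop 0.0335 gate [ -0.3 -32. ] r 19.6
  scene bronze 157 ztop 0.0334 gate [69.5 98.6] r 18.0
  scene yellow 85 ztop 0.0398 gate [85.7 31.3] r 13.1
```

View pics/wrist6.png

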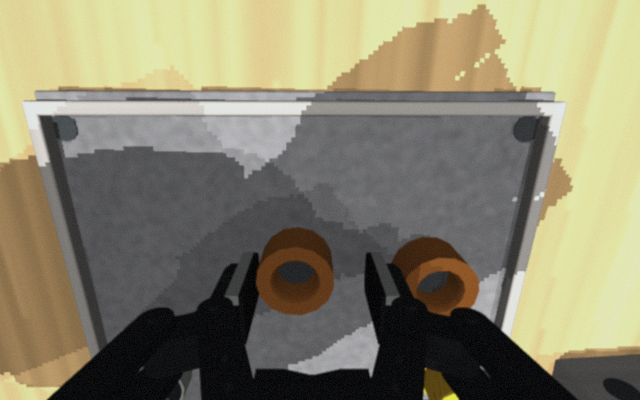

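Bushing A is at (-0.6, 105.7), on the lane axis. I'll lift clear, move behind it, narrow to the cradle, lower and push.

```bash
python3 -m inch '[{"dx":0,"dy":-6,"dz":0,"rx":0,"ry":0,"rz":0,"hand":-0.2},{"dx":0,"dy":-4,"dz":-10,"rx":0,"ry":0,"rz":0,"hand":-0.2},{"dx":0,"dy":0,"dz":-25,"rx":0,"ry":0,"rz":0,"hand":-0.2},{"dx":20,"dy":0,"dz":-5,"rx":0,"ry":0,"rz":0,"hand":0.2},{"dx":22,"dy":0,"dz":0,"rx":0,"ry":0,"rz":0,"hand":0.48},{"dx":0,"dy":0,"dz":0,"rx":0,"ry":0,"rz":0,"hand":0.48},{"dx":0,"dy":0,"dz":20,"rx":0,"ry":0,"rz":0,"hand":0.48},{"dx":0,"dy":0,"dz":16,"rx":0,"ry":0,"rz":0,"hand":0.48},{"dx":0,"dy":0,"dz":0,"rx":0,"ry":0,"rz":0,"hand":0.48}]'
python3 - <<'E'
from h import *
locate(('wrist','side'),'7')
E
```

```text
clock: 9.85
position: [0.5629, 0.1158, 0.0216]
tool_rot: [-3.138, 0.001, 1.6]
force: [-0.4, -0.9, 0.7]
grip_width: 0.0219
TCP [ -3.7 147.1] z 21.6 yaw 1.6 F [-0.4 -0.9  0.7] t 9.85
  wrist bronze 2653 ztop 0.0349 gate [ -1.7 117.8] r 27.2
  wrist bronze 115 ztop 0.0323 gate [ 74.5 115.6] r 5.3
  wrist bronze 46 ztop 0.0308 gate [66.9 90.7] r 1.6
  side bronze 186 ztop 0.0346 gate [ -1.6 -29.7] r 19.1
  side bronze 66 ztop 0.0349 gate [-25.2 116. ] r 30.9
  side yellow 87 ztop 0.0408 gate [81.5 31. ] r 14.8
```

View pics/wrist7.png

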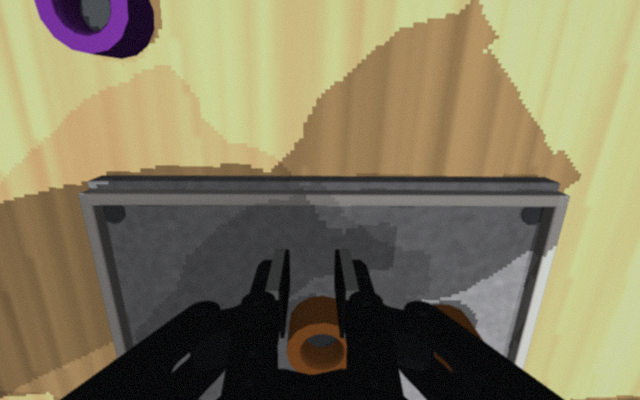

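```bash
python3 -m inch '[{"dx":-4,"dy":2,"dz":-1,"rx":0,"ry":0,"rz":0,"hand":0.48},{"dx":-7,"dy":1,"dz":0,"rx":0,"ry":0,"rz":0,"hand":0.48},{"dx":-9,"dy":0,"dz":0,"rx":0,"ry":0,"rz":0,"hand":0.48},{"dx":-12,"dy":0,"dz":0,"rx":0,"ry":0,"rz":0,"hand":0.48},{"dx":-14,"dy":0,"dz":0,"rx":0,"ry":0,"rz":0,"hand":0.48},{"dx":-14,"dy":0,"dz":0,"rx":0,"ry":0,"rz":0,"hand":0.48},{"dx":-14,"dy":0,"dz":0,"rx":0,"ry":0,"rz":0,"hand":0.48},{"dx":-14,"dy":0,"dz":0,"rx":0,"ry":0,"rz":0,"hand":0.48},{"dx":-12,"dy":0,"dz":0,"rx":0,"ry":0,"rz":0,"hand":0.48},{"dx":-8,"dy":0,"dz":0,"rx":0,"ry":0,"rz":0,"hand":0.48}]'
python3 - <<'E'
from h import *
locate(('wrist','scene'),'8')
E
```

```text
clock: 10.95
position: [0.5704, 0.0071, 0.0243]
tool_rot: [-3.142, 0.0, 1.599]
force: [-1.1, 1.1, 0.7]
grip_width: 0.0224
TCP [ 0.6 38.1] z 24.3 yaw 1.599 F [-1.1  1.1  0.7] t 10.95
  wrist bronze 5389 ztop 0.0351 gate [ 67.1 100.2] r 18.4
  wrist bronze 3851 ztop 0.0349 gate [-0.5  7. ] r 30.5
  wrist yellow 2524 ztop 0.041 gate [83.6 33.9] r 13.7
  scene bronze 141 ztop 0.0337 gate [  0.5 -32.2] r 18.9
  scene bronze 119 ztop 0.0338 gate [ 2.7 11.1] r 17.9
  scene bronze 159 ztop 0.0339 gate [69.1 98.2] r 19.2
```

View pics/wrist8.png

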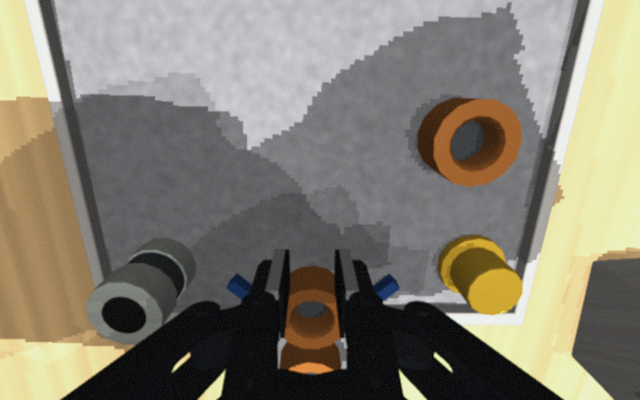

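Bushing A is in the funnel at (0, 12), centred. Pushing it on until it is inside, behind the first.

```bash
python3 -m inch '[{"dx":-6,"dy":0,"dz":1,"rx":0,"ry":0,"rz":0,"hand":0.48},{"dx":-10,"dy":0,"dz":0,"rx":0,"ry":0,"rz":0,"hand":0.48},{"dx":-10,"dy":0,"dz":0,"rx":0,"ry":0,"rz":0,"hand":0.48},{"dx":-10,"dy":0,"dz":0,"rx":0,"ry":0,"rz":0,"hand":0.48},{"dx":-5,"dy":0,"dz":0,"rx":0,"ry":0,"rz":0,"hand":0.48},{"dx":0,"dy":0,"dz":0,"rx":0,"ry":0,"rz":0,"hand":0.48},{"dx":4,"dy":0,"dz":0,"rx":0,"ry":0,"rz":0,"hand":0.48},{"dx":16,"dy":0,"dz":-15,"rx":0,"ry":0,"rz":0,"hand":0.48},{"dx":30,"dy":15,"dz":-30,"rx":0,"ry":0,"rz":0,"hand":0.3},{"dx":30,"dy":25,"dz":0,"rx":0,"ry":0,"rz":0,"hand":-0.2}]'
python3 - <<'E'
from h import *
locate(('scene','side'),'9')
print(bot.observe()['grip_width'])
E
```

```text
clock: 12.05
position: [0.6105, 0.0516, 0.0729]
tool_rot: [3.138, -0.001, 1.6]
force: [0.9, 0.8, 0.3]
grip_width: 0.0433
TCP [42.  81.4] z 72.9 yaw 1.6 F [0.9 0.8 0.3] t 12.05
  scene bronze 277 ztop 0.0336 gate [  1.9 -47.6] r 35.4
  scene bronze 157 ztop 0.0337 gate [70.  99.8] r 18.2
  scene yellow 95 ztop 0.0396 gate [84.5 32.6] r 14.4
  side bronze 350 ztop 0.0348 gate [  0.3 -46.1] r 36.5
  side bronze 208 ztop 0.0348 gate [ 67.2 100.2] r 19.1
0.05156674895052933
```

View pics/scene9.png

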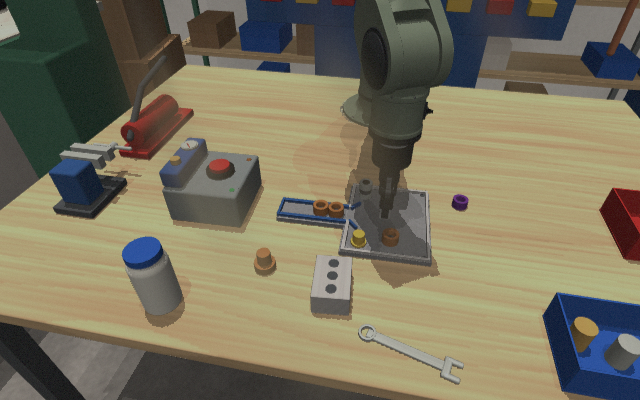

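Two bushings are in the slot, at px (320,207) and (336,209), y ≈ -29 and -65. Now the same for bushing C at (67,100).

```bash
python3 -m inch '[{"dx":10,"dy":13,"dz":0,"rx":0,"ry":0,"rz":0,"hand":-0.2},{"dx":9,"dy":12,"dz":0,"rx":0,"ry":0,"rz":0,"hand":-0.2},{"dx":0,"dy":0,"dz":20,"rx":0,"ry":0,"rz":0,"hand":-0.2},{"dx":0,"dy":0,"dz":0,"rx":0,"ry":0,"rz":0,"hand":-0.2}]'
python3 - <<'E'
from h import *
locate(('wrist',),'10')
E
```

```text
clock: 12.55
position: [0.6324, 0.0702, 0.0473]
tool_rot: [-3.139, -0.0, 1.602]
force: [-1.2, 0.5, -0.2]
grip_width: 0.0515
TCP [64.4 99.4] z 47.3 yaw 1.602 F [-1.2  0.5 -0.2] t 12.55
  wrist bronze 2818 ztop 0.035 gate [ 67.1 100.2] r 18.2
  wrist yellow 137 ztop 0.0361 gate [87.5 42.5] r 8.0
  wrist yellow 44 ztop 0.0371 gate [78.1 44.7] r 2.2
  wrist yellow 1031 ztop 0.0409 gate [83.4 34.3] r 12.9
```

View pics/wrist10.png

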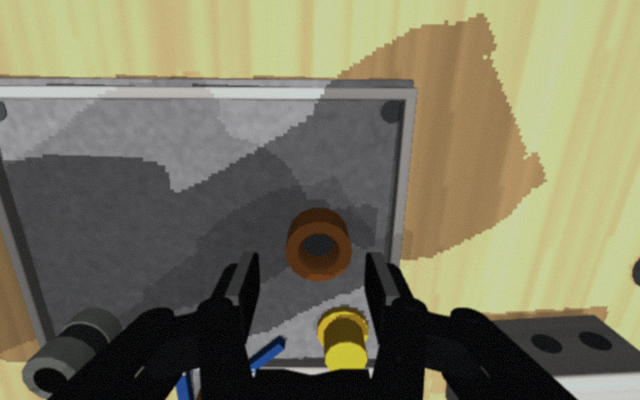

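The bushing, at (318,243), sits between the fingers. I'll lower and slide it to the axis.

```bash
python3 -m inch '[{"dx":0,"dy":2,"dz":14,"rx":0,"ry":0,"rz":0,"hand":-0.2},{"dx":0,"dy":0,"dz":14,"rx":0,"ry":0,"rz":0,"hand":-0.2},{"dx":0,"dy":-5,"dz":0,"rx":0,"ry":0,"rz":0,"hand":-0.2},{"dx":0,"dy":-7,"dz":0,"rx":0,"ry":0,"rz":0,"hand":-0.2},{"dx":0,"dy":-11,"dz":0,"rx":0,"ry":0,"rz":0,"hand":-0.2},{"dx":0,"dy":-13,"dz":0,"rx":0,"ry":0,"rz":0,"hand":-0.2},{"dx":0,"dy":-13,"dz":0,"rx":0,"ry":0,"rz":0,"hand":-0.2},{"dx":0,"dy":-13,"dz":0,"rx":0,"ry":0,"rz":0,"hand":-0.2},{"dx":0,"dy":-9,"dz":0,"rx":0,"ry":0,"rz":0,"hand":-0.2},{"dx":0,"dy":-3,"dz":0,"rx":0,"ry":0,"rz":0,"hand":-0.2}]'
python3 - <<'E'
from h import *
locate(('wrist',),'11')
E
```

```text
clock: 13.6
position: [0.5611, 0.0664, 0.0208]
tool_rot: [3.141, 0.0, 1.6]
force: [1.6, -0.9, 1.0]
grip_width: 0.0516
TCP [-7.  97.7] z 20.8 yaw 1.6 F [ 1.6 -0.9  1. ] t 13.6
  wrist bronze 3952 ztop 0.0349 gate [  0.5 100.4] r 18.7
```

View pics/wrist11.png

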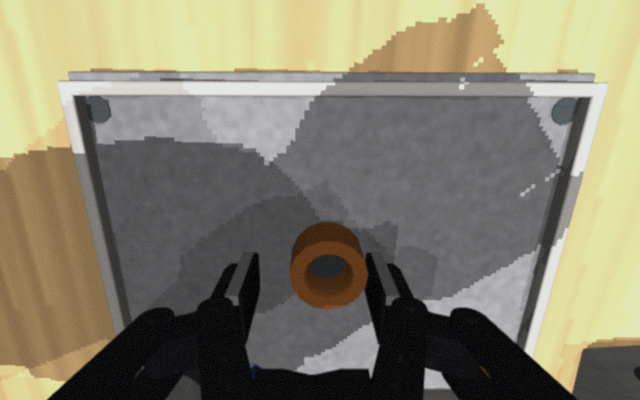

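C is at (0.5, 100.4). Going up, behind and down.

```bash
python3 -m inch '[{"dx":0,"dy":6,"dz":0,"rx":0,"ry":0,"rz":0,"hand":-0.2},{"dx":0,"dy":1.5,"dz":-10,"rx":0,"ry":0,"rz":0,"hand":-0.2},{"dx":0,"dy":0,"dz":-25,"rx":0,"ry":0,"rz":0,"hand":-0.2},{"dx":20,"dy":0,"dz":-5,"rx":0,"ry":0,"rz":0,"hand":0.2},{"dx":22,"dy":0,"dz":0,"rx":0,"ry":0,"rz":0,"hand":0.48},{"dx":0,"dy":0,"dz":0,"rx":0,"ry":0,"rz":0,"hand":0.48},{"dx":0,"dy":0,"dz":20,"rx":0,"ry":0,"rz":0,"hand":0.48},{"dx":0,"dy":0,"dz":16,"rx":0,"ry":0,"rz":0,"hand":0.48},{"dx":0,"dy":0,"dz":0,"rx":0,"ry":0,"rz":0,"hand":0.48}]'
python3 - <<'E'
from h import *
locate(('wrist',),'12')
E
```

```text
clock: 14.55
position: [0.5671, 0.108, 0.0225]
tool_rot: [-3.139, 0.001, 1.6]
force: [-0.5, 0.7, 0.0]
grip_width: 0.0225
TCP [  0.3 139.1] z 22.5 yaw 1.6 F [-0.5  0.7  0. ] t 14.55
  wrist bronze 3228 ztop 0.035 gate [  0.2 110.1] r 27.9
```

View pics/wrist12.png

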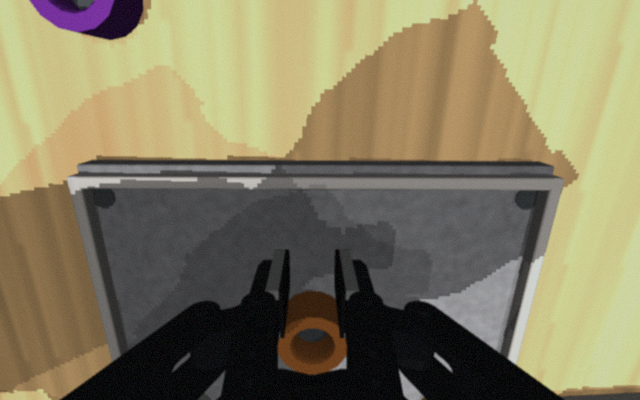

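Centred, at col 312. Pushing.

```bash
python3 -m inch '[{"dx":-4,"dy":0,"dz":-1,"rx":0,"ry":0,"rz":0,"hand":0.48},{"dx":-7,"dy":0,"dz":0,"rx":0,"ry":0,"rz":0,"hand":0.48},{"dx":-9,"dy":0,"dz":0,"rx":0,"ry":0,"rz":0,"hand":0.48},{"dx":-12,"dy":0,"dz":0,"rx":0,"ry":0,"rz":0,"hand":0.48},{"dx":-13,"dy":0,"dz":0,"rx":0,"ry":0,"rz":0,"hand":0.48},{"dx":-13,"dy":0,"dz":0,"rx":0,"ry":0,"rz":0,"hand":0.48},{"dx":-13,"dy":0,"dz":0,"rx":0,"ry":0,"rz":0,"hand":0.48},{"dx":-13,"dy":0,"dz":0,"rx":0,"ry":0,"rz":0,"hand":0.48},{"dx":-10,"dy":0,"dz":0,"rx":0,"ry":0,"rz":0,"hand":0.48},{"dx":-7,"dy":0,"dz":0,"rx":0,"ry":0,"rz":0,"hand":0.48}]'
python3 - <<'E'
from h import *
locate(('wrist','scene'),'13')
E
```

```text
clock: 15.6
position: [0.571, 0.0065, 0.0253]
tool_rot: [-3.142, 0.0, 1.599]
force: [-0.5, 1.5, 1.5]
grip_width: 0.0221
TCP [ 1.1 37.5] z 25.3 yaw 1.599 F [-0.5  1.5  1.5] t 15.6
  wrist bronze 3956 ztop 0.0349 gate [-0.8  6.2] r 31.4
  wrist yellow 2198 ztop 0.041 gate [82.8 34.1] r 13.5
  wrist yellow 123 ztop 0.0357 gate [72.7 39.1] r 1.9
  scene bronze 274 ztop 0.0339 gate [  0.7 -47.2] r 35.6
  scene bronze 114 ztop 0.0335 gate [ 3.8 10.2] r 18.4
```

View pics/wrist13.png

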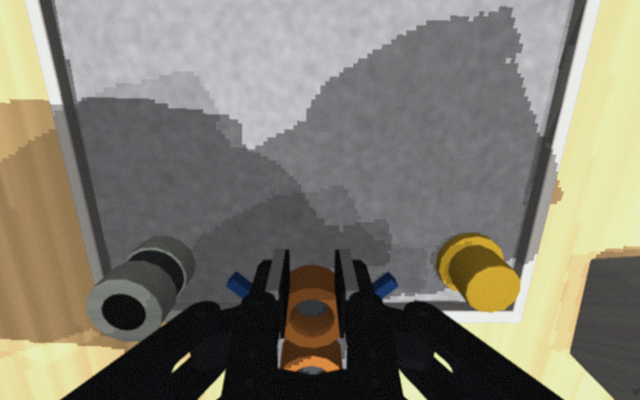

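```bash
python3 -m inch '[{"dx":-6,"dy":-1,"dz":2,"rx":0,"ry":0,"rz":0,"hand":0.48},{"dx":-10,"dy":0,"dz":0,"rx":0,"ry":0,"rz":0,"hand":0.48},{"dx":-10,"dy":0,"dz":0,"rx":0,"ry":0,"rz":0,"hand":0.48},{"dx":-10,"dy":0,"dz":0,"rx":0,"ry":0,"rz":0,"hand":0.48},{"dx":-7,"dy":0,"dz":0,"rx":0,"ry":0,"rz":0,"hand":0.48},{"dx":-3,"dy":0,"dz":0,"rx":0,"ry":0,"rz":0,"hand":0.48},{"dx":0,"dy":0,"dz":0,"rx":0,"ry":0,"rz":0,"hand":0.48},{"dx":4,"dy":0,"dz":0,"rx":0,"ry":0,"rz":0,"hand":0.48},{"dx":16,"dy":0,"dz":-15,"rx":0,"ry":0,"rz":0,"hand":0.48},{"dx":15,"dy":0,"dz":-40,"rx":0,"ry":0,"rz":0,"hand":0.7}]'
python3 -m inch '[{"dx":0,"dy":0,"dz":-45,"rx":0,"ry":0,"rz":0,"hand":1},{"dx":0,"dy":0,"dz":-45,"rx":0,"ry":0,"rz":0,"hand":1},{"dx":0,"dy":0,"dz":-20,"rx":0,"ry":0,"rz":0,"hand":1}]'
python3 - <<'E'
from h import *
locate(('scene','side'),'14')
a=cv2.imread('pics/side14.png')[180:340,190:390]; cv2.imwrite('pics/side14c.png',cv2.resize(a,None,fx=3.7,fy=3.7))
a=cv2.imread('pics/scene14.png')[165:275,260:480]; cv2.imwrite('pics/scene14c.png',cv2.resize(a,None,fx=3.6,fy=3.6))
E
```

```text
clock: 16.7
position: [0.5685, -0.0013, 0.0774]
tool_rot: [-3.137, -0.001, 1.601]
force: [0.7, 0.7, 1.6]
grip_width: 0.0128
clock: 17.0
position: [0.5712, -0.0009, 0.1934]
tool_rot: [3.137, -0.0, 1.602]
force: [0.2, -0.2, -0.5]
grip_width: -0.0002
TCP [ 1.1 30.1] z 193.4 yaw 1.602 F [ 0.2 -0.2 -0.5] t 17.0
  scene bronze 411 ztop 0.0338 gate [  0.3 -69.7] r 53.1
  side bronze 499 ztop 0.035 gate [ -4.3 -67.9] r 54.8
  side yellow 132 ztop 0.0406 gate [83.3 33.8] r 13.3
```

View pics/side14c.png

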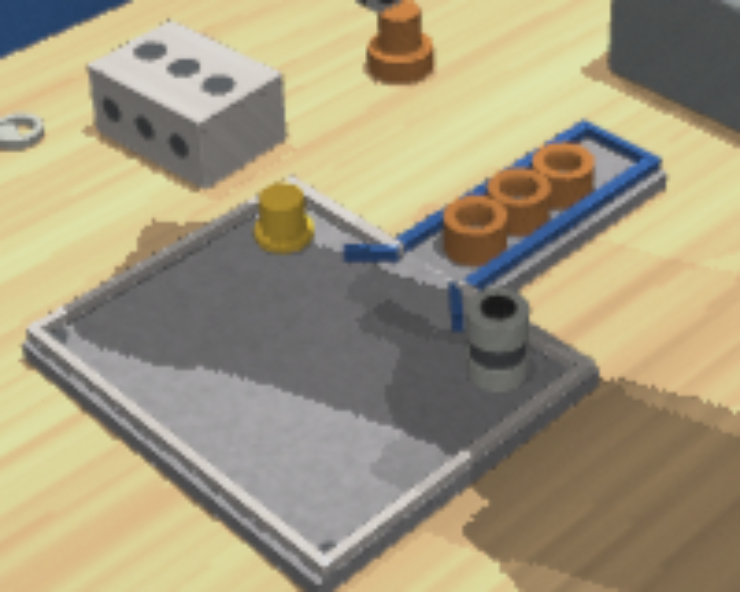

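View pics/scene14c.png

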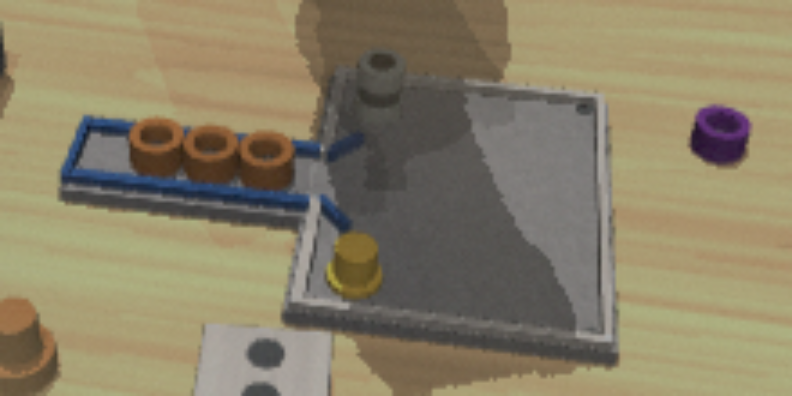

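All three bushings stand in the slot, centres at about -33, -69 and -105 mm. Socket and cap are unmoved. Moving over the button at about (0.568, -0.330), top z about 0.113, with the fingers shut.

```bash
python3 -m inch '[{"dx":-25,"dy":-1,"dz":0,"rx":0,"ry":0,"rz":0,"hand":1},{"dx":-40,"dy":-2,"dz":0,"rx":0,"ry":0,"rz":0,"hand":1},{"dx":-40,"dy":-2,"dz":0,"rx":0,"ry":0,"rz":0,"hand":1},{"dx":-40,"dy":-2,"dz":0,"rx":0,"ry":0,"rz":0,"hand":1},{"dx":-40,"dy":-2,"dz":0,"rx":0,"ry":0,"rz":0,"hand":1},{"dx":-40,"dy":-2,"dz":0,"rx":0,"ry":0,"rz":0,"hand":1},{"dx":-40,"dy":-2,"dz":0,"rx":0,"ry":0,"rz":0,"hand":1},{"dx":-40,"dy":0,"dz":0,"rx":0,"ry":0,"rz":0,"hand":1},{"dx":-20,"dy":0,"dz":0,"rx":0,"ry":0,"rz":0,"hand":1},{"dx":0,"dy":0,"dz":0,"rx":0,"ry":0,"rz":0,"hand":1}]'
python3 - <<'E'
from h import *
locate(('side','scene'),'15')
for n in ['side','scene']:
    c=bot.get_calibration(n); im,d=bot.grab_frame(n); P=cloud(c,d); hsv=cv2.cvtColor(im,cv2.COLOR_RGB2HSV)
    X,Y,Z=np.moveaxis(P,-1,0)
    red=((hsv[...,0]<8)|(hsv[...,0]>172))&(hsv[...,1]>150)&(X>.45)&(X<.65)&(Y>-.42)&(Y<-.25)&(Z>.09)
    q=P[red]; print(n,len(q),np.percentile(q[:,2],[50,95]),q[:,:2].min(0),q[:,:2].max(0))
a=cv2.imread('pics/side15.png')[90:240,330:490]; cv2.imwrite('pics/side15c.png',cv2.resize(a,None,fx=4,fy=4))
E
```

```text
clock: 18.1
position: [0.5661, -0.3305, 0.1876]
tool_rot: [-3.141, 0.0, 1.597]
force: [-0.3, 1.3, -0.2]
grip_width: 0.0002
TCP [ -13.8 -299.3] z 187.6 yaw 1.597 F [-0.3  1.3 -0.2] t 18.1
  side bronze 498 ztop 0.0348 gate [  0.8 -69. ] r 54.6
  side yellow 137 ztop 0.0407 gate [82.1 33.8] r 13.2
  scene bronze 409 ztop 0.0337 gate [ -1.6 -69.9] r 52.9
  scene yellow 89 ztop 0.04 gate [85.8 32.1] r 12.4
side 236 [0.1111453  0.11304289] [ 0.54309203 -0.35391112] [ 0.5895345  -0.30505632]
scene 111 [0.11099021 0.11278439] [ 0.54839317 -0.35287134] [ 0.59014467 -0.30898268]
```

View pics/side15c.png

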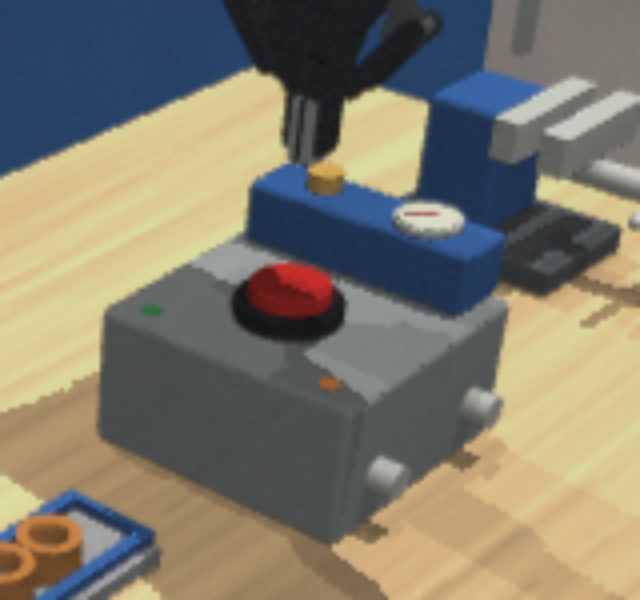

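Fingers are right over the button (red cap centre about (0.567, -0.330), top z about 0.112). Descending.

```bash
python3 -m inch '[{"dx":2,"dy":1,"dz":25,"rx":0,"ry":0,"rz":0,"hand":1},{"dx":0,"dy":0,"dz":25,"rx":0,"ry":0,"rz":0,"hand":1},{"dx":0,"dy":0,"dz":15,"rx":0,"ry":0,"rz":0,"hand":1},{"dx":0,"dy":0,"dz":5,"rx":0,"ry":0,"rz":0,"hand":1},{"dx":0,"dy":0,"dz":2,"rx":0,"ry":0,"rz":0,"hand":1},{"dx":0,"dy":0,"dz":0,"rx":0,"ry":0,"rz":0,"hand":1}]'
python3 -m inch '[{"dx":0,"dy":0,"dz":2,"rx":0,"ry":0,"rz":0,"hand":1},{"dx":0,"dy":0,"dz":2,"rx":0,"ry":0,"rz":0,"hand":1},{"dx":0,"dy":0,"dz":1,"rx":0,"ry":0,"rz":0,"hand":1},{"dx":0,"dy":0,"dz":0,"rx":0,"ry":0,"rz":0,"hand":1}]'
```

```text
clock: 18.9
position: [0.5681, -0.3265, 0.117]
tool_rot: [3.141, 0.0, 1.6]
force: [0.4, 0.1, 0.5]
grip_width: 0.0001
clock: 19.3
position: [0.5678, -0.3267, 0.1115]
tool_rot: [3.141, 0.0, 1.6]
force: [0.7, -0.7, 1.5]
grip_width: 0.0
```

```bash
python3 -m inch '[{"dx":0,"dy":0,"dz":2,"rx":0,"ry":0,"rz":0,"hand":1},{"dx":0,"dy":0,"dz":2,"rx":0,"ry":0,"rz":0,"hand":1},{"dx":0,"dy":0,"dz":0,"rx":0,"ry":0,"rz":0,"hand":1}]'
python3 -m inch '[{"dx":0,"dy":0,"dz":1,"rx":0,"ry":0,"rz":0,"hand":1},{"dx":0,"dy":0,"dz":1,"rx":0,"ry":0,"rz":0,"hand":1},{"dx":0,"dy":0,"dz":0,"rx":0,"ry":0,"rz":0,"hand":1}]'
```

```text
clock: 19.6
position: [0.5678, -0.3267, 0.1072]
tool_rot: [3.141, 0.0, 1.6]
force: [0.1, -0.8, 3.6]
grip_width: 0.0001
clock: 19.9
position: [0.5678, -0.3267, 0.106]
tool_rot: [3.141, 0.0, 1.6]
force: [-1.9, -0.1, 12.6]
grip_width: -0.0001
```

The tool has stalled at 0.106 with 12.6 N, above the 5 N spring force, so the button is at its stop. I'll add a touch more for certainty, then retreat.

```bash
python3 -m inch '[{"dx":0,"dy":0,"dz":0.5,"rx":0,"ry":0,"rz":0,"hand":1},{"dx":0,"dy":0,"dz":0,"rx":0,"ry":0,"rz":0,"hand":1}]'
python3 -m inch '[{"dx":0,"dy":0,"dz":-5,"rx":0,"ry":0,"rz":0,"hand":1},{"dx":0,"dy":0,"dz":-20,"rx":0,"ry":0,"rz":0,"hand":1},{"dx":0,"dy":0,"dz":-30,"rx":0,"ry":0,"rz":0,"hand":1},{"dx":0,"dy":0,"dz":-30,"rx":0,"ry":0,"rz":0,"hand":1},{"dx":0,"dy":0,"dz":-20,"rx":0,"ry":0,"rz":0,"hand":1},{"dx":0,"dy":0,"dz":0,"rx":0,"ry":0,"rz":0,"hand":1},{"dx":0,"dy":0,"dz":0,"rx":0,"ry":0,"rz":0,"hand":1}]'
python3 - <<'E'
from h import *
locate(('scene','side'),'16')
for n in ['side','scene']:
    c=bot.get_calibration(n); im,d=bot.grab_frame(n); P=cloud(c,d); hsv=cv2.cvtColor(im,cv2.COLOR_RGB2HSV)
    X,Y,Z=np.moveaxis(P,-1,0)
    red=((hsv[...,0]<8)|(hsv[...,0]>172))&(hsv[...,1]>150)&(X>.45)&(X<.65)&(Y>-.42)&(Y<-.25)&(Z>.09)
    q=P[red]; print(n,len(q),np.percentile(q[:,2],[50,95]))
E
```

```text
clock: 20.1
position: [0.5679, -0.3267, 0.1059]
tool_rot: [3.141, 0.001, 1.6]
force: [-4.5, 1.3, 18.2]
grip_width: 0.0002
clock: 20.8
position: [0.5674, -0.3265, 0.2095]
tool_rot: [-3.141, -0.0, 1.6]
force: [0.6, 0.1, 0.2]
grip_width: 0.0001
TCP [ -12.4 -295.4] z 209.5 yaw 1.6 F [0.6 0.1 0.2] t 20.8
  scene bronze 421 ztop 0.0339 gate [ -1.  -69.9] r 53.2
  scene yellow 91 ztop 0.0395 gate [86.  31.8] r 13.0
  side bronze 488 ztop 0.0348 gate [ -0.5 -68.9] r 53.3
  side yellow 135 ztop 0.0409 gate [82.5 35.9] r 14.0
side 235 [0.11106498 0.11303651]
scene 128 [0.11097963 0.11252695]
```

View pics/side16.png

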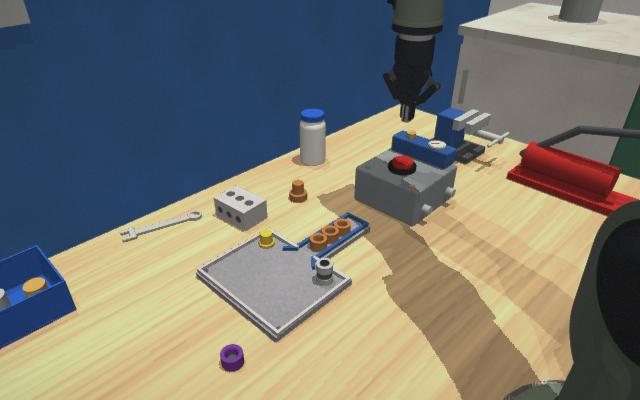

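The button is back up at its original height (0.113). The three bushings stand in the slot at about px (318,240), (330,233) and (343,227). Socket, cap, manifold and reducer are where they were, and the arm is clear.

```bash
python3 -c "
from workcell import bot
print(bot.job_done())"
```

```text
the job is handed in; nothing more can be done
None
```

The three bronze bushings are in the slot, the red button was then pressed once, and the job was handed in. The hand-in reported no verdict.

- **Bushings:** I pushed them through the gate one at a time with the fingertips. The two outer ones were first slid sideways to the lane axis. My last checks put their centres at about -33, -69 and -105 mm from the gate, upright and close to the lane axis. I worked these out from the outline of the touching row, not by measuring each bushing separately.
- **Button:** It was pressed only after all three were in. The tool stopped at z ≈ 0.106 m with 12–18 N, above the 5 N needed. The button then returned to its starting height of about 0.113 m.
- **Bystanders:** The cap measured within a few mm of where it started. The socket, manifold and reducer showed no visible movement in the pictures. I did not re-measure them.
- **Finish:** The arm was well clear of everything, with about 21 s used before hand-in.

No check failed. The scene and side cameras disagreed with each other by up to about 4 mm. The last bushing sits about 15 mm past the required line, so that does not matter.

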